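# Close the glue tub, then hold the smoother flush on the tilted plaque

### The job

The sugar plaque on the tilted decorating stand has just been glued down. First close the glue tub: set its loose lid on the rim, press it down firmly until it is seated level, and let go of it. Then take the icing smoother by its handle, lay its flat sole flush against the middle of the sloping plaque and finish while still gripping it there with a firm, steady push, without changing the stand's tilt, tipping the tub or disturbing the jar, palette knife and cake.

Things in the scene. Friction and masses are not known exactly. Their poses are not given: they have to be found in the camera images.
- stand: Tilting decorating stand, fixed to the bench: round grey foot 170 mm across, column, square tilting head. Origin under the foot's centre; x points to the head's high side (away from the robot, turned up to 0.5 rad either way). Hinge: level bar along y, 100 mm up; stiff by friction, stays at its tilt of 0.15 to 0.5 rad unless pushed off-centre with over 40 N.
- plaque_face (a point): Middle of the upper face of the cream sugar plaque, 166 mm square, 10 mm thick, flat, hard, fixed on the head's 180 mm square aluminium plate. z is the face's outward normal, x points up the slope, y lies level across it. 38 mm from the hinge bar along z, so 133 to 138 mm above the bench.
- tub_rim (a point): Centre of the mouth of the open white glue tub, level with the rim, 70 mm above the tub's underside; z up. Loose round tub, 90 mm across at the rim, wall 4 mm, about 0.4 kg; the set glue inside reaches 35 mm up.
- lid_grip (a point): Centre of the upright bar grip on the white round lid, which starts flat on the bench, z up. Bar 44 mm long (x), 16 thick (y), 32 high, on a flange 98 mm across, 6 thick; under it a plug 76 mm across, 8 deep, entering the tub with 3 mm clearance all round. The point is 16 mm above the flange's top, 22 above its underside (so above the rim when seated), 30 above the plug's underside. 0.08 kg.
- smoother_grip (a point): Centre of the handle of the icing smoother, which starts sole down on the bench; 26 mm above the sole's underside. Grey upright bar 80 mm long (x), 18 thick (y), 40 high, in the middle of a white flat sole plate 110 mm (x) by 75 (y) by 6 thick. z points from sole to handle top. About 0.16 kg. The handle may point any way on the plaque.
- smoother_sole (a point): Centre of the smoother's flat underside, same axes as the handle point, 26 mm below it.
- tub: The glue tub; origin at the centre of its underside, z up.
- lid: The tub's lid; origin at the centre of its plug's underside, 30 mm below the bar grip's centre.
- smoother: The icing smoother; origin at the centre of its sole's underside.
- jar: Bystander: amber glass jar with metal cap, 60 mm across, 90 mm high; origin under its centre. Leave alone.
- palette_knife: Bystander: palette knife with a dark wooden handle, 220 mm long, lying flat on the bench. Leave alone.
- cake: Bystander: small dark chocolate cake 104 mm across on a 130 mm round board, about 90 mm high; origin under its centre. Leave alone.

How it is judged:
On the way:
1. the lid is seated level on the tub's rim and pressed down with more than 5 N (horizontal distance between lid_grip and tub_rim below 0.007 m and z of lid_grip in the frame of tub_rim between 0.018 and 0.0255 m and angle between the z axis of lid_grip and the z axis of tub_rim, either way round below 0.05 rad and contact force between lid and tub above 5 N), for 0.2 s.
At the end, for the whole second after the job is handed in: Lid let go, on the upright tub within 7 mm of centre, 3.5 mm of fully down, 0.05 rad of level. Smoother gripped within 32 mm of its handle's centre, at rest, sole on the plaque, parallel within 0.05 rad, within 25 mm of its middle, pushed on it with over 4 N (horizontal distance between lid_grip and tub_rim below 0.007 m and z of lid_grip in the frame of tub_rim between 0.018 and 0.0255 m and angle between the z axis of lid_grip and the z axis of tub_rim, either way round below 0.05 rad and contact force between the fingers and lid below 0.1 N and angle between tub's own z axis and vertical below 0.1 rad and angle between the z axis of smoother_sole and the z axis of plaque_face, either way round below 0.05 rad and z of smoother_sole in the frame of plaque_face below 0.004 m and distance between smoother_sole and plaque_face below 0.025 m and contact force between smoother and stand above 4 N and contact force between the fingers and smoother above 2 N and distance between the grasp point and smoother_grip below 0.032 m and linear speed of smoother below 0.02 m/s); the arm keeps its last pose, push and grip.
It fails at once if the jar, the palette knife or the cake was moved by more than 30 mm (distance of any of jar, palette_knife, cake from where it was at the start of the episode above 0.03 m).
It fails at once if the stand's tilt was changed (middle of the plaque moved by more than 3 mm) (distance of plaque_face from where it was at the start of the episode above 0.003 m).
It fails at once if the tub was tipped (angle between tub's own z axis and vertical above 0.35 rad).
It also fails if it takes over 67 s, if anything falls off the work surface, if the arm or the gripper's body presses on something with over 40 N, if the wrist force passes 120 N, or if a joint passes its speed limit or range.

### The arm

A 6-joint arm with a two-finger parallel gripper is mounted at the origin on the work surface. World frame = base frame: x ahead of the robot, y to its left, z up, the work surface at z = 0. Lengths are in m, angles in rad, forces in N, time in s.
With the tool pointing down it reaches from about 0.35 to 0.775 m from the base axis. Payload 7.3 kg.
Tool frame: the origin (TCP) lies at the very end of the fingers, on their centre line; the grasp point (between the pads) lies 19 mm behind it; z points along the fingers, y is the direction in which the jaws open and shut (so a half turn about z gives the same grasp; the last joint's range is limited). The gripper opens to 92 mm and grips with 3 to 60 N. Pads are 19 mm wide; open, the fingers measure 130 mm over their backs; the gripper's body (75 mm by 190 mm) begins 47 mm behind the grasp point.
Start: joints at [-1.37, 0.342, 1.524, -0, 1.275, -0.146], TCP at [0.178, -0.494, 0.227] pointing down, gripper open.
Joint ranges: [-2.53, 2.53], [-0.77, 2.02], [0.04, 2.7], [-1, 4.14], [0.28, 2.66], [-3.11, 3.11]. Speed limits (rad/s): [2.57, 2.57, 3.14, 3.14, 3.14, 3.14].

### API

Orientations are given as [roll, pitch, yaw] about the fixed x, y, z axes, in that order (R = Rz(yaw) Ry(pitch) Rx(roll)).
In Python, from rig import ctrl gives the robot as it stands. Calls block until the motion is done:
- ctrl.move_pose(position, orientation): joint-space move of the TCP to a pose.
- ctrl.move_l(position, frame=None, v=0.15): straight line of the TCP; frame=None keeps the orientation; v is the mean speed in m/s.
- ctrl.move_j(angles): joint-space move.
- ctrl.grip(opening): opening from 0.0 (shut) to 1.0 (fully open); the grip force is fixed at half the most; returns when the fingers have stopped.
- ctrl.dwell(seconds).
- ctrl.solve_ik(position, orientation): joint angles nearest the present ones, or None.
- ctrl.sense(): the state.
- ctrl.get_image(name): name is "side" or "top" or "wrist"; returns a dict with "color" (420x560x3 uint8, red, green, blue), "fov_y" (degrees; the focal length in pixels is half the picture's height over the tangent of half this angle, whatever the lens; pixels are square), "cx", "cy" (the principal point, pixels), "k1" (the pictures are not rectified: a ray, as slopes to the right and down, at radius r is drawn at 1 + k1 r^2 times it, then the intrinsics apply), "eye" and "rotation" of the camera in the world. Camera axes: x right, y down, z forward; pixel columns grow to the right and rows downward; lengths in m; the calibration is good to about 2 mm. A picture is of the moment at which its call begins. There is no depth.
A pose or a line that the arm cannot do raises ctrl.MotionError and nothing moves.
- ctrl.hand_in(): hands the job in, once; it reports no verdict.
Trained networks look in a picture, given as the dict that the camera call returned (one of the last four; its "shot" number tells which), for a name from the list of things; names that differ only in an ending like _2 or _b are one class to them, and where a whole thing is asked for, a point or a joint stands for the part that bears it (a point fixed in the world has none). Each returns a list of dicts, best first, with "conf" (0 to 1); they miss things now and then, are a little off and sometimes report something else, mostly with a low value. They report only what shows in the picture. A call takes as long as a camera call.
- ctrl.masks_of(query, picture): "mask" (420x560 bool, what is visible of it) and "bbox" ([left, top, right, bottom] in pixels, round what is visible of it).
- ctrl.place_of(query, picture): "point" ([column, row] in pixels: a listed point, or the origin of a listed thing).
The state is a dict: "time_s": time; "qpos": joint angles; "qvel": joint speeds; "joint_efforts": joint torques, N m; "position": TCP position; "ee_rot": TCP orientation; "ft_force": force on the tool from outside, world axes, zero at the start; "torque": the same for the moment, N m; "finger_gap": opening from 0.0 (shut) to 1.0 (fully open).
Only numpy, scipy, OpenCV 4.12 (cv2) and the standard library are available. Lean on these libraries where they do the work, as an engineer would, in place of code of your own. Each camera call takes 0.05 s, during which the arm holds its last target.

## Working session

There is one attempt and no reset: what is moved stays moved. The work goes in short steps, each a Python script; the robot and the scene stay as the last script left them, time stands still between calls to the robot, and variables do not carry over. Pictures are saved under pics/ and viewed, and the job is handed in when it is done.

```bash
ls; mkdir -p pics
python3 - <<'E'
from rig import ctrl
import cv2
s=ctrl.sense(); print(s)
for n in ["side","top","wrist"]:
    p=ctrl.get_image(n); cv2.imwrite(f"pics/a_{n}.png",p["color"][:,:,::-1]); print(n,{k:v for k,v in p.items() if k!="color"})
E
```

```text
pics
{'time_s': 0.0, 'qpos': array([-1.36999529e+00,  3.42771438e-01,  1.52502303e+00, -1.33154446e-05,
        1.27540620e+00, -1.45957866e-01]), 'qvel': array([ 0.00064568,  0.00011737, -0.00074847, -0.00115594,  0.00114518,
        0.00137366]), 'joint_efforts': array([-1.30491750e-03, -4.31244493e+01, -2.44221246e+01,  7.18543888e-02,
        5.60489588e-02, -1.29753853e-04]), 'position': array([ 0.17837658, -0.49332861,  0.22601759]), 'ee_rot': array([-3.13999989e+00, -2.21271843e-04,  3.46762612e-01]), 'ft_force': array([ 0.03822136,  0.4125726 , -0.2622769 ]), 'torque': array([-0.04105305,  0.02924112,  0.00232405]), 'finger_gap': 1.004635563896836}
side {'fov_y': 46.787227812572304, 'cx': 275.3995841435451, 'cy': 206.01698718367564, 'k1': -0.1046196298771561, 'eye': array([0.17074825, 1.09033757, 0.89557247]), 'rotation': array([-2.14981912,  0.00432121, -2.82416555]), 'shot': 1}
top {'fov_y': 56.81845529525602, 'cx': 280.73390293809194, 'cy': 213.80895626578942, 'k1': -0.019358140650260338, 'eye': array([ 0.43677776, -0.03338036,  1.10705575]), 'rotation': array([-3.02029683, -0.03026054, -1.58158951]), 'shot': 2}
wrist {'fov_y': 64.5000018810933, 'cx': 277.43729710657874, 'cy': 205.81960521833844, 'k1': 0.017500594555332618, 'eye': array([ 0.24981281, -0.46853062,  0.38526831]), 'rotation': array([ 2.85743859e+00,  1.61953992e-03, -1.22433423e+00]), 'shot': 3}
```

View pics/a_side.png

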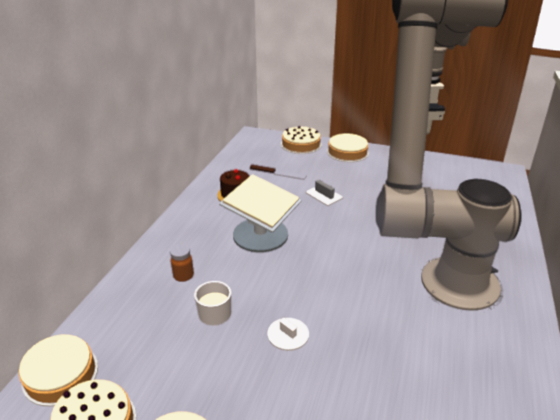

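View pics/a_top.png

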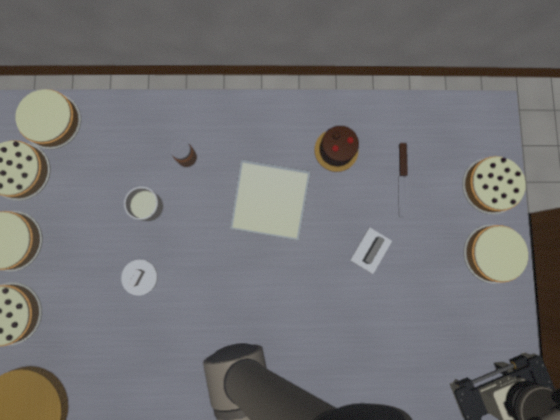

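View pics/a_wrist.png

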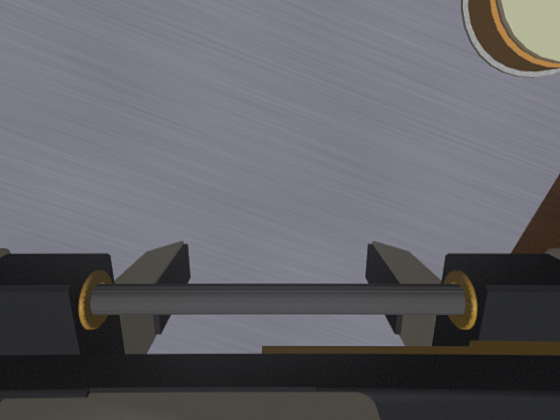

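The top view shows the tub at (142,204), lid (139,277), plaque (270,200), smoother (371,250), jar (184,154), cake (338,147) and knife (403,175). The side view shows the same things and nothing is hidden.

```bash
cat > h.py <<'E'
import numpy as np, cv2
from scipy.spatial.transform import Rotation as R
from scipy.optimize import least_squares
def K(p):
    f=p["color"].shape[0]/2/np.tan(np.radians(p["fov_y"])/2); return f
def proj(p,X):
    X=np.atleast_2d(X); c=(X-p["eye"])@R.from_euler('xyz',p["rotation"]).as_matrix()
    s=c[:,:2]/c[:,2:]; r2=(s**2).sum(1,keepdims=True)
    return s*(1+p["k1"]*r2)*K(p)+[p["cx"],p["cy"]]
def ray(p,uv):
    d=(np.asarray(uv,float)-[p["cx"],p["cy"]])/K(p); s=d.copy()
    for _ in range(30): s=d/(1+p["k1"]*(s@s))
    v=R.from_euler('xyz',p["rotation"]).as_matrix()@np.array([s[0],s[1],1]); return p["eye"],v/np.linalg.norm(v)
def atz(p,uv,z):
    o,d=ray(p,uv); return o+d*(z-o[2])/d[2]
def tri(obs):
    A=np.zeros((3,3));b=np.zeros(3)
    for p,uv in obs:
        o,d=ray(p,uv);P=np.eye(3)-np.outer(d,d);A+=P;b+=P@o
    X=np.linalg.solve(A,b)
    return X,[float(np.linalg.norm(proj(p,X)[0]-uv)) for p,uv in obs]
def save(p,name,pts=()):
    im=p["color"][:,:,::-1].copy()
    for u in pts: cv2.circle(im,(int(round(u[0])),int(round(u[1]))),2,(0,0,255),-1)
    cv2.imwrite(f"pics/{name}.png",im)
E
python3 - <<'E'
from rig import ctrl
from h import *
np.set_printoptions(precision=4,suppress=True)
S=ctrl.get_image("side");T=ctrl.get_image("top")
import pickle
D={}
for q in ["stand","plaque_face","tub_rim","lid_grip","smoother_grip","smoother_sole","tub","jar","cake","palette_knife"]:
    o=[]
    for p in (S,T):
        r=ctrl.place_of(q,p); 
        if r: o.append((p,np.array(r[0]["point"]))); print(q,[(np.round(x["point"],1),round(x["conf"],2)) for x in r[:2]])
    if len(o)==2: print("   ",*tri(o))
M={}
for q in ["plaque_face","stand","lid","smoother","tub"]:
    for n,p in (("S",S),("T",T)):
        r=ctrl.masks_of(q,p)
        if r: M[q,n]=r[0]["mask"]; print(q,n,r[0]["bbox"],r[0]["conf"])
pickle.dump((S,T,M),open("d.pkl","wb"))
print(ctrl.sense()["time_s"])
E
```

```text
stand [(array([257.5, 234.2]), 0.87)]
stand [(array([270.3, 207.9]), 0.98)]
    [ 0.5953 -0.0365  0.0044] [2.3995059369000966, 2.5776456800672176]
plaque_face [(array([262.2, 196. ]), 0.62), (array([214.8, 294.1]), 0.26)]
plaque_face [(array([268.9, 200.2]), 0.63), (array([370.8, 252.6]), 0.29)]
    [ 0.5862 -0.0349  0.1472] [0.6300060180177539, 0.7341011944532307]
tub_rim [(array([212.6, 292.8]), 0.78)]
tub_rim [(array([137.9, 203.6]), 0.6), (array([149.2, 205.4]), 0.5)]
    [0.5914 0.314  0.0759] [0.3550476453573441, 0.3266023093275899]
lid_grip [(array([288.7, 326.9]), 0.66)]
lid_grip [(array([137.2, 278.9]), 0.86), (array([149.3, 207.5]), 0.16)]
    [0.3929 0.3241 0.0329] [0.19667117191475258, 0.1717401252337013]
smoother_grip [(array([327., 187.]), 0.88)]
smoother_grip [(array([373. , 254.5]), 0.73), (array([137.6, 201. ]), 0.35)]
    [ 0.4518 -0.3207  0.039 ] [0.019816936573873158, 0.02484592289963289]
smoother_sole [(array([323.4, 194.3]), 0.8)]
smoother_sole [(array([369.7, 249.1]), 0.68)]
    [ 0.4653 -0.321   0.0068] [0.6606525922137758, 0.811836896955285]
tub [(array([217.
[... 363 characters left out ...]
0.72)]
    [ 0.7625 -0.2287  0.0087] [1.940924606418342, 2.318539673760572]
palette_knife [(array([274., 176.]), 0.75), (array([325.3, 186.6]), 0.4)]
palette_knife [(array([401.6, 179.3]), 0.64)]
    [ 0.6772 -0.4302 -0.0165] [0.7086424189029983, 0.9006501151419104]
plaque_face S [221.5, 172.7, 300.3, 235.4] 0.97
plaque_face T [231.7, 160.7, 307.9, 238.7] 0.79
stand S [216.7, 176.9, 301.8, 250.2] 0.97
stand T [230.5, 162.5, 310.4, 238.4] 0.93
lid S [269.5, 318.6, 307.9, 349.7] 0.72
lid T [122.4, 258.4, 157.3, 294.7] 0.6
smoother S [306.3, 177.3, 343.6, 203.4] 0.83
smoother T [351.7, 227.4, 390.5, 270.6] 0.59
tub S [197.7, 282.1, 233.4, 329.2] 0.76
tub T [315.0, 125.5, 359.5, 172.2] 0.65
1.75
```

Run:
```python
from rig import ctrl
from h import *
import pickle
P={}
def go(n,pos,yaw):
    try: ctrl.move_pose(pos,[np.pi,0,yaw])
    except ctrl.MotionError as e: print(n,e); return
    p=ctrl.get_image("wrist"); P[n]=p; save(p,"b_"+n); print(n,ctrl.sense()["time_s"],ctrl.sense()["qpos"].round(2))
go("sm",[0.38,-0.30,0.30],0)
go("pl",[0.42,-0.03,0.36],0)
go("lt",[0.38,0.31,0.30],0)
pickle.dump(P,open("w.pkl","wb"))
```

```text
sm 2.9167 [-0.83  0.22  1.5  -0.    1.43  0.74]
pl 4.05 [-0.26  0.07  1.51 -0.    1.56  1.32]
lt 5.4083 [ 0.53  0.23  1.48 -0.    1.43  2.1 ]
```

View pics/b_sm.png

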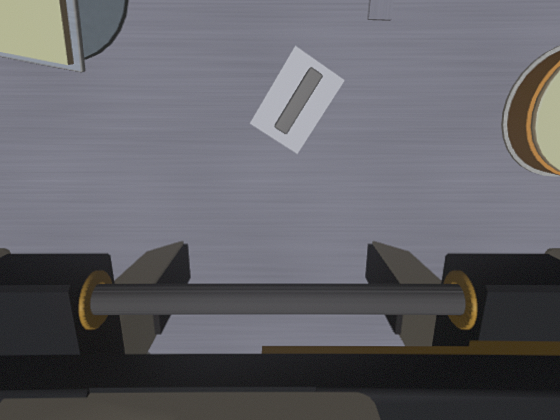

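View pics/b_pl.png

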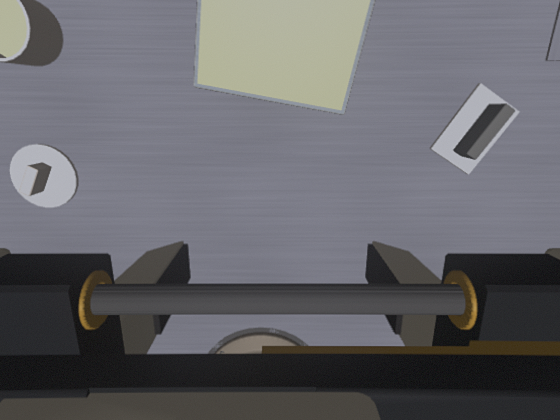

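View pics/b_lt.png

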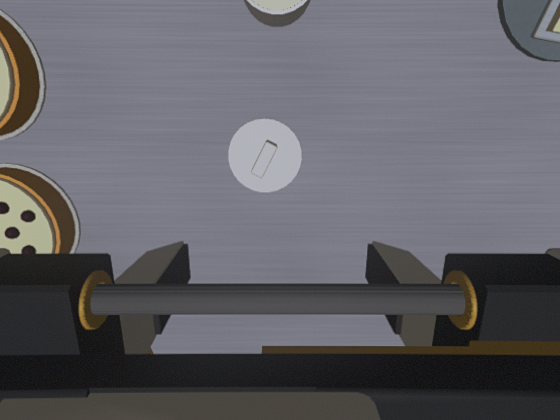

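Smoother at (298,100), lid at (265,155) with its bar slanted; plaque and tub are cut off at the top edge, so I look again from further out.

Run:
```python
from rig import ctrl
from h import *
import pickle
P=pickle.load(open("w.pkl","rb"))
def go(n,pos,yaw):
    try: ctrl.move_pose(pos,[np.pi,0,yaw])
    except ctrl.MotionError as e: print(n,e); return
    p=ctrl.get_image("wrist"); P[n]=p; save(p,"b_"+n); print(n,ctrl.sense()["time_s"],ctrl.sense()["qpos"].round(2))
go("pl2",[0.53,-0.05,0.40],0)
go("pl3",[0.53,0.05,0.36],0)
go("lt2",[0.48,0.31,0.33],0)
go("lt3",[0.44,0.26,0.30],0)
M=pickle.load(open("d.pkl","rb"))[2]
for n,q in [("pl2","plaque_face"),("pl3","plaque_face"),("lt2","tub"),("lt2","lid")]:
    r=ctrl.masks_of(q,P[n]); 
    for i,x in enumerate(r[:2]): print(n,q,x["bbox"],x["conf"])
    M[q,n]=r[0]["mask"]
print(ctrl.place_of("tub_rim",P["lt2"])[:2])
print(ctrl.sense()["time_s"])
pickle.dump(P,open("w.pkl","wb"));pickle.dump(M,open("m.pkl","wb"))
im=np.vstack([np.hstack([cv2.resize(P[a]["color"],(400,300)) for a in r]) for r in (("pl2","pl3"),("lt2","lt3"))])
cv2.imwrite("pics/c.png",im[:,:,::-1])
```

```text
pl2 6.95 [-0.24  0.29  1.13  0.    1.72  1.33]
pl3 7.5083 [-0.05  0.29  1.23 -0.    1.62  1.52]
lt2 8.6 [ 0.44  0.38  1.19 -0.    1.57  2.01]
lt3 9.0333 [0.38 0.27 1.42 0.   1.45 1.95]
pl2 plaque_face [192.3, 27.0, 359.5, 196.9] 0.75
pl2 plaque_face [30.4, 206.3, 93.4, 253.8] 0.41
pl3 plaque_face [269.8, 21.3, 468.3, 203.5] 0.59
lt2 tub [237.9, 33.2, 316.1, 112.9] 0.64
lt2 lid [233.3, 187.2, 300.7, 248.8] 0.71
[{'point': [276.1, 78.2], 'conf': 0.78}]
9.2833
```

View pics/c.png

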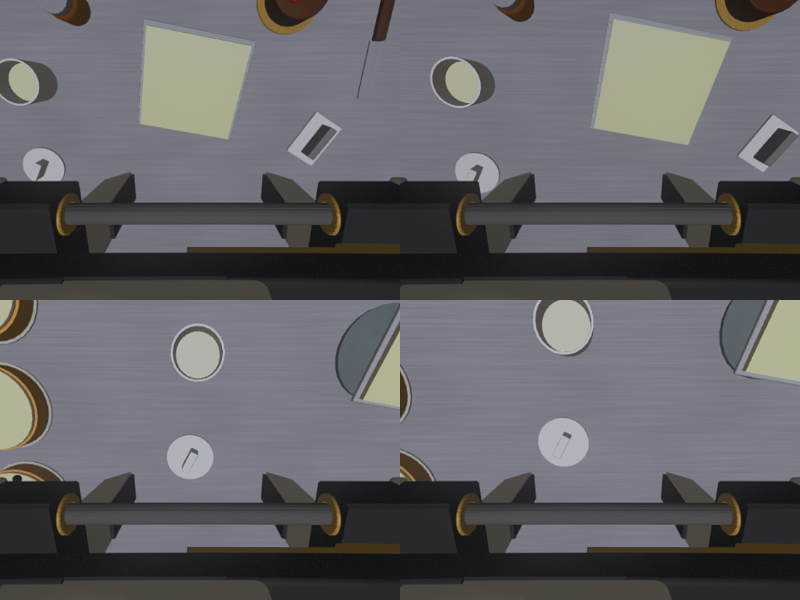

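Run:
```python
from h import *
import pickle
P=pickle.load(open("w.pkl","rb"))
def s(n,u,v): print(n,u,v,P[n]["color"][v,u])
for u,v in [(276,160),(276,45),(240,75),(276,112),(276,85),(262,190),(262,215),(300,240)]: s("lt2",u,v)
for n in ("lt2","pl2","sm"):
    c=P[n]["color"]
im=np.hstack([cv2.resize(P["lt2"]["color"][20:260,200:340],None,fx=2.5,fy=2.5,interpolation=0),cv2.resize(P["sm"]["color"][40:160,240:350],None,fx=3.5,fy=5,interpolation=0)])
cv2.imwrite("pics/d.png",im[:,:,::-1])
```

```text
lt2 276 160 [121 122 133]
lt2 276 45 [181 182 173]
lt2 240 75 [184 185 192]
lt2 276 112 [178 179 186]
lt2 276 85 [177 180 173]
lt2 262 190 [180 181 189]
lt2 262 215 [175 178 186]
lt2 300 240 [128 129 140]
```

View pics/d.png

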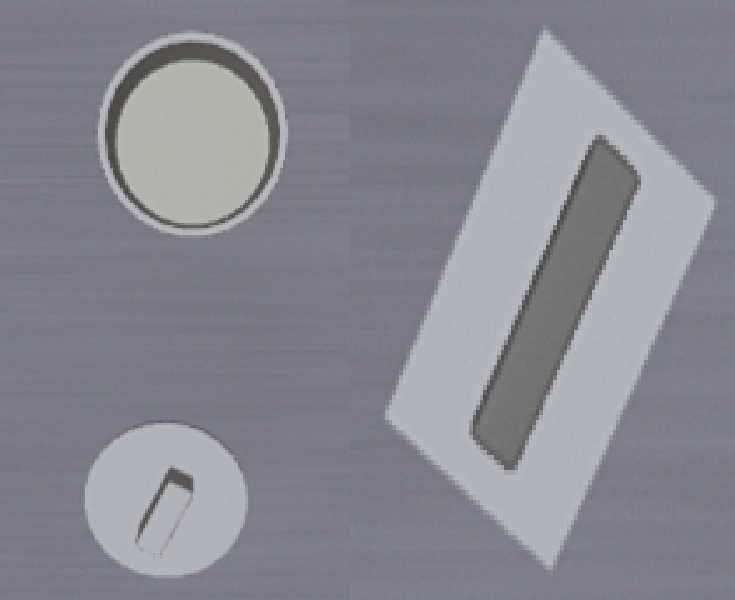

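The crops show clean white outlines: tub rim centre ~(276,73) and lid ~(266,220) in lt2, smoother sole corners and handle clear in sm. I'll fit models to these.

```bash
cat > fit.py <<'E'
from h import *
import pickle
np.set_printoptions(precision=4,suppress=True)
P=pickle.load(open("w.pkl","rb")); S,T,_=pickle.load(open("d.pkl","rb")); P["S"]=S;P["T"]=T
def bright(n,seed,thr=155,cream=False):
    c=P[n]["color"].astype(int); 
    if cream: m=((c[:,:,0]-c[:,:,2])>12)
    else: m=c.min(2)>thr
    m=m.astype(np.uint8)
    _,lab=cv2.connectedComponents(m)
    l=lab[seed[1],seed[0]]; assert l>0,(n,seed,c[seed[1],seed[0]])
    cs,_=cv2.findContours((lab==l).astype(np.uint8),cv2.RETR_EXTERNAL,cv2.CHAIN_APPROX_NONE)
    return max(cs,key=cv2.contourArea)[:,0,:].astype(float)
def hull(c): return cv2.convexHull(c.astype(np.float32))[:,0,:].astype(float)
th=np.linspace(0,2*np.pi,361)
def sd(pts,poly):
    pl=poly.astype(np.float32).reshape(-1,1,2)
    return np.array([cv2.pointPolygonTest(pl,(float(a),float(b)),True) for a,b in pts])
def circ(obs,r,x0,z=None):
    def f(x):
        zz=x[2] if z is None else z
        X=np.c_[x[0]+r*np.cos(th),x[1]+r*np.sin(th),zz+0*th]
        # contour pixel centres lie ~0.5 px inside
        return np.concatenate([sd(c,proj(P[n],X))-0.4 for n,c in obs])
    return least_squares(f,x0 if z is None else x0[:2],loss="soft_l1",diff_step=1e-4)
if __name__=="__main__":
    tr=lambda c: c[(c[:,1]>2)]
    tub=[("lt2",tr(bright("lt2",(240,75)))),("lt3",tr(bright("lt3",(190,20)))) if 0 else ("lt2",tr(bright("lt2",(240,75))))]
    for n in ("lt2",):
        c=tr(bright(n,(240,75))); print(n,len(c),c.min(0),c.max(0))
        for r in (45,): 
            s=circ([(n,c)],.045,[.59,.31,.07]); print("tub free",s.x,s.cost/len(c)); s=circ([(n,c)],.045,[.59,.31,.07],.07); print("tub z=.07",s.x,s.cost/len(c))
    for n,sd_ in (("lt2",(250,215)),("lt",(240,155))):
        c=bright(n,sd_); print(n,len(c),c.min(0),c.max(0))
        s=circ([(n,c)],.049,[.39,.32,.014]); print("lid free",s.x,s.cost/len(c)); s=circ([(n,c)],.049,[.39,.32,.07],.014); print("lid z=.014",s.x,s.cost/len(c))
E
python3 fit.py
python3 - <<'E'
from fit import *
for n in ("lt2","lt3","pl2","pl3"):
    m=(P[n]["color"].min(2)>155); 
    print(n,[ (tuple(a[:5]),b.round(0)) for a,b in zip(*cv2.connectedComponentsWithStats(m.astype(np.uint8))[2:4]) if a[4]>80])
E
```

```text
lt2 223 [239.  33.] [314. 113.]
tub free [0.5955 0.3091 0.0633] 0.04613971030630728
tub z=.07 [0.5947 0.3091] 0.20870906621736804
lt2 177 [234. 189.] [298. 249.]
lid free [0.3942 0.3259 0.0105] 0.04721324217101272
lid z=.014 [0.3953 0.3258] 0.06991515628175009
lt 205 [229. 119.] [301. 191.]
lid free [0.3952 0.3259 0.0109] 0.04475714213787039
lid z=.014 [0.3956 0.3258] 0.07284703287429482
lt2 [((np.int32(0), np.int32(0), np.int32(560), np.int32(420), np.int32(228048)), array([280., 212.])), ((np.int32(239), np.int32(33), np.int32(76), np.int32(81), np.int32(648)), array([276.,  72.])), ((np.int32(247), np.int32(45), np.int32(60), np.int32(64), np.int32(3072)), array([276.,  76.])), ((np.int32(234), np.int32(189), np.int32(65), np.int32(61), np.int32(2952)), array([266., 219.]))]
lt3 [((np.int32(0), np.int32(0), np.int32(560), np.int32(420), np.int32(226923)), array([281., 213.])), ((np.int32(186), np.int32(0), np.int32(85), np.int32(76), np.int32(4424)), array([232.,  37.])), ((np.int32(2), np.int32(99), np.int32(13), np.int32(48), np.int32(104)), array([ 10., 124.])), ((np.int32(194)
[... 176 characters left out ...]
., 210.])), ((np.int32(0), np.int32(82), np.int32(55), np.int32(66), np.int32(336)), array([ 33., 115.])), ((np.int32(403), np.int32(157), np.int32(75), np.int32(75), np.int32(1489)), array([435., 191.])), ((np.int32(32), np.int32(208), np.int32(58), np.int32(45), np.int32(1800)), array([ 60., 231.]))]
pl3 [((np.int32(0), np.int32(0), np.int32(560), np.int32(420), np.int32(231129)), array([280., 210.])), ((np.int32(43), np.int32(79), np.int32(70), np.int32(72), np.int32(498)), array([ 80., 114.])), ((np.int32(474), np.int32(161), np.int32(84), np.int32(80), np.int32(1588)), array([508., 197.])), ((np.int32(78), np.int32(215), np.int32(60), np.int32(55), np.int32(1985)), array([109., 239.]))]
```

```bash
cat > fit2.py <<'E'
from fit import *
def quad(obs,model,x0):
    """model(x)->Nx3 corners; contour vs projected polygon"""
    f=lambda x: np.concatenate([sd(c[::3],proj(P[n],model(x)))-0.4 for n,c in obs])
    return least_squares(f,x0,loss="soft_l1",diff_step=1e-4)
print("tub",circ([("lt2",bright("lt2",(240,75))),("pl3",hull(bright("pl3",(44,114))) if P["pl3"]["color"][114,44].min()>155 else [])],.045,[.59,.31,.07]).x) if 0 else None
def comp(n,pt):
    m=(P[n]["color"].min(2)>155).astype(np.uint8); _,lab,st,_=cv2.connectedComponentsWithStats(m)
    for i in range(1,len(st)):
        if st[i,0]==pt[0] and st[i,1]==pt[1]:
            cs,_=cv2.findContours((lab==i).astype(np.uint8),cv2.RETR_EXTERNAL,cv2.CHAIN_APPROX_NONE); return max(cs,key=cv2.contourArea)[:,0,:].astype(float)
a=comp("lt2",(239,33)); b=comp("pl3",(43,79)); c=comp("pl2",(0,82)); c=c[c[:,0]>2]
h=hull(b)
for o in ([("lt2",a),("pl3",h)],[("pl3",h)]):
    s=circ(o,.045,[.59,.31,.07]); print("tub",s.x,np.abs(s.fun).mean())
    s=circ(o,.045,[.59,.31,.07],.07); print("tub",s.x,np.abs(s.fun).mean())
la=[("lt2",comp("lt2",(234,189))),("lt3",comp("lt3",(194,165))),("lt",bright("lt",(240,155)))]
s=circ(la,.049,[.39,.32,.014]); print("lid",s.x,np.abs(s.fun).mean())
# smoother sole
sm=[("sm",bright("sm",(270,120)))]+[("pl2",hull(comp("pl2",(403,157)))),("pl3",hull(comp("pl3",(474,161))))]
def rect(L,W):
    def m(x):
        cy,sy=np.cos(x[3]),np.sin(x[3]); q=np.array([[1,1],[1,-1],[-1,-1],[-1,1]])*[L/2,W/2]
        return np.c_[x[0]+q[:,0]*cy-q[:,1]*sy,x[1]+q[:,0]*sy+q[:,1]*cy,np.full(4,x[2])]
    return m
for o in (sm[:1],sm):
    s=quad(o,rect(.11,.075),[.465,-.321,.006,-0.55]); print("sole",s.x,np.abs(s.fun).mean())
# plaque
def pm(x):
    Rm=R.from_euler('ZY',[x[3],-x[4]]).as_matrix()
    q=np.array([[1,1,0],[1,-1,0],[-1,-1,0],[-1,1,0]])*.083
    return x[:3]+q@Rm.T
def cream(n,seed): return bright(n,seed,cream=True)
obs=[]
for n,u in (("pl2",(270,100)),("pl3",(370,100)),("S",(262,200)),("T",(269,200))):
    c=cream(n,u); print(n,c.min(0),c.max(0),len(c)); obs.append((n,c))
for o in (obs[:2],obs[2:],obs):
    s=quad(o,pm,[.586,-.035,.135,-.15,.3]); print("plaque",s.x,np.abs(s.fun).mean())
print("net pl",)
E
python3 fit2.py
python3 - <<'E'
from fit import *
im=np.hstack([cv2.resize(P["lt2"]["color"][205:245,245:285],None,fx=10,fy=10,interpolation=0),cv2.resize(P["lt"]["color"][135:183,243:283],None,fx=10,fy=10,interpolation=0)[:400]]) if 0 else np.hstack([cv2.resize(P["lt2"]["color"][200:248,245:285],None,fx=10,fy=10,interpolation=0),cv2.resize(P["lt"]["color"][135:183,243:283],None,fx=10,fy=10,interpolation=0)])
cv2.imwrite("pics/e.png",im[:,:,::-1])
E
```

```text
tub [0.5951 0.3093 0.0672] 0.475481610717883
tub [0.5948 0.3092] 0.5905991111756718
tub [0.5947 0.3118 0.0662] 0.1286468731337547
tub [0.5948 0.3097] 0.2923186573419346
lid [0.395  0.326  0.0122] 0.2848958654493642
sole [ 0.4635 -0.3252  0.0054 -0.5615] 0.2143779058217058
sole [ 0.4634 -0.3252  0.0063 -0.5612] 0.22147655260137197
pl2 [197.  35.] [351. 193.] 533
pl3 [272.  27.] [461. 201.] 585
S [217. 168.] [298. 227.] 185Traceback (most recent call last):
  File "fit2.py", line 36, in <module>
    c=cream(n,u); print(n,c.min(0),c.max(0),len(c)); obs.append((n,c))
  File "fit2.py", line 33, in cream
    def cream(n,seed): return bright(n,seed,cream=True)
                              ~~~~~~^^^^^^^^^^^^^^^^^^^
  File "fit.py", line 11, in bright
    l=lab[seed[1],seed[0]]; assert l>0,(n,seed,c[seed[1],seed[0]])
                                   ^^^
AssertionError: ('T', (269, 200), array([175, 178, 164]))
```

View pics/e.png

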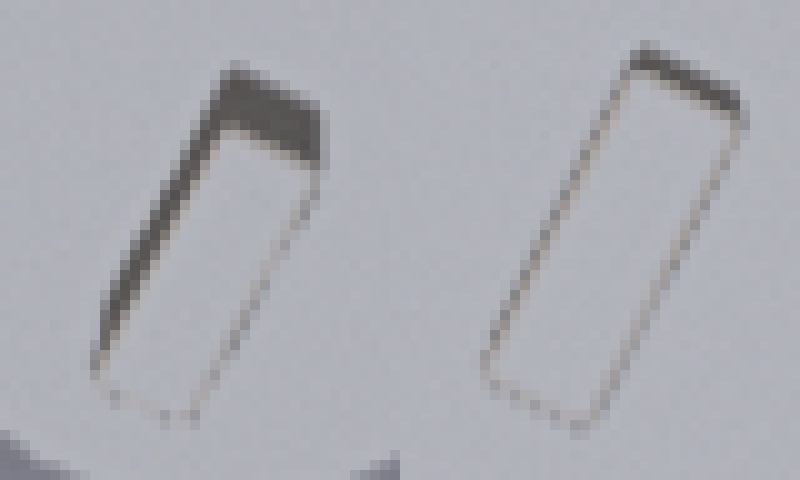

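The crops show the lid bar's top face clearly; corners in lt at about (265.5,141.8), (276.8,146.8), (250.9,172), (261.3,177.3).

```bash
sed -i 's/>12)/>9)/' fit.py
cat > bar.py <<'E'
from fit import *
A=np.array([[265.5,141.8],[276.8,146.8],[261.3,177.3],[250.9,172]])
B=np.array([[267.3,212.5],[276.3,216],[263.7,241.7],[253.9,237]])
f=lambda x:(lambda X:np.r_[(proj(P["lt"],X)-A).ravel(),(proj(P["lt2"],X)-B).ravel()])(np.c_[x[0]+Q*0+0,Q*0,Q*0] if 0 else mod(x))
def mod(x):
    q=np.array([[1,1],[1,-1],[-1,-1],[-1,1]])*[.022,.008]
    c,s=np.cos(x[3]),np.sin(x[3]); return np.c_[x[0]+q[:,0]*c-q[:,1]*s,x[1]+q[:,0]*s+q[:,1]*c,np.full(4,x[2])]
s=least_squares(f,[.395,.326,.046,-.5]); print("bar",s.x,s.fun.round(1))
E
python3 bar.py; python3 fit2.py | grep -v tub
```

```text
bar [ 0.3944  0.3259  0.0398 -0.465 ] [ 0.1 -0.6  0.3  0.3  0.5  0.8 -0.4  0.6 -0.5 -1.3  0.7 -0.  -0.2  0.1
 -0.4  0.2]
lid [0.395  0.326  0.0122] 0.2848958654493642
sole [ 0.4635 -0.3252  0.0054 -0.5615] 0.2143779058217058
sole [ 0.4634 -0.3252  0.0063 -0.5612] 0.22147655260137197
pl2 [197.  35.] [351. 193.] 533
pl3 [272.  27.] [461. 202.] 586
S [217. 168.] [298. 227.] 186
T [234. 171.] [304. 236.] 395
plaque [ 0.5882 -0.0373  0.1373 -0.1763  0.2205] 0.27801579127561515
plaque [ 0.5736 -0.0311  0.1412 -0.1607  0.7649] 3.9152887991073286
plaque [ 0.5881 -0.0373  0.1371 -0.1768  0.226 ] 2.2549599762633115
net pl
```

Run:
```python
from fit2 import *
M=pickle.load(open("m.pkl","rb"))
X=pm([0.5882,-0.0373,0.1373,-0.1763,0.2205])
ims=[]
for n,(a,b,c,d) in (("S",(165,245,205,315)),("T",(150,250,220,320)),("pl2",(10,210,180,380))):
    im=P[n]["color"].copy(); k=4 if n!="pl2" else 2
    im=cv2.resize(im,None,fx=k,fy=k,interpolation=cv2.INTER_LINEAR)
    uv=(proj(P[n],X)+.5)*k
    cv2.polylines(im,[uv.round().astype(np.int32)],True,(255,0,0),1)
    ims.append(cv2.resize(im[a*k:b*k,c*k:d*k],(400,300)))
ims.append(ims[0]*0)
cv2.imwrite("pics/f.png",np.vstack([np.hstack(ims[:2]),np.hstack(ims[2:])])[:,:,::-1])
for n in ("S","T"):
    c=hull(cv2.findContours(M["plaque_face",n].astype(np.uint8),0,1)[0][0][:,0]); 
    s=quad([obs[0],obs[1],(n,np.repeat(c,6,0))],pm,[.586,-.035,.135,-.17,.25]); print(n,s.x)
```

```text
tub [0.5951 0.3093 0.0672] 0.475481610717883
tub [0.5948 0.3092] 0.5905991111756718
tub [0.5947 0.3118 0.0662] 0.1286468731337547
tub [0.5948 0.3097] 0.2923186573419346
lid [0.395  0.326  0.0122] 0.2848958654493642
sole [ 0.4635 -0.3252  0.0054 -0.5615] 0.2143779058217058
sole [ 0.4634 -0.3252  0.0063 -0.5612] 0.22147655260137197
pl2 [197.  35.] [351. 193.] 533
pl3 [272.  27.] [461. 202.] 586
S [217. 168.] [298. 227.] 186
T [234. 171.] [304. 236.] 395
plaque [ 0.5882 -0.0373  0.1373 -0.1763  0.2205] 0.27801579127561515
plaque [ 0.5736 -0.0311  0.1412 -0.1607  0.7649] 3.9152887991073286
plaque [ 0.5881 -0.0373  0.1371 -0.1768  0.226 ] 2.2549599762633115
net pl
S [ 0.5882 -0.0373  0.1371 -0.1764  0.2211]
T [ 0.5882 -0.0372  0.1375 -0.1759  0.2208]
```

View pics/f.png

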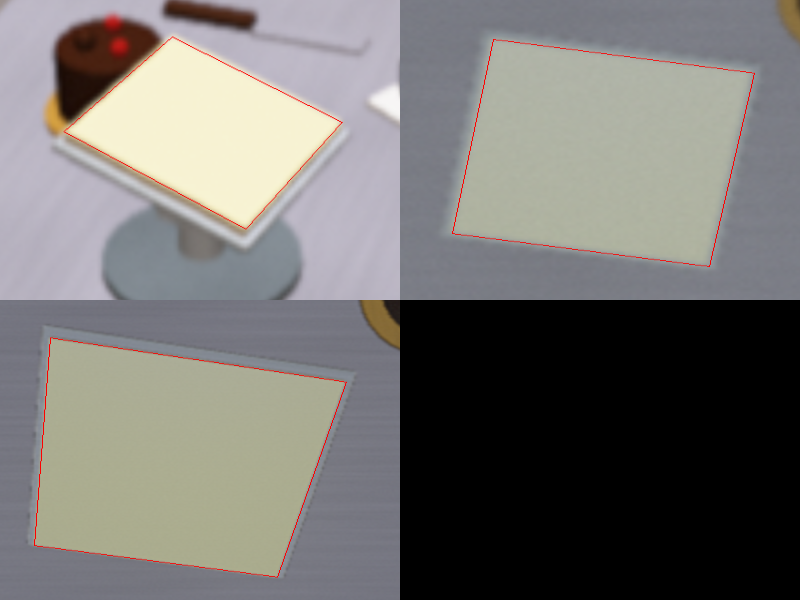

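The red outline matches the plaque in all three views, giving a tilt of 0.221 and a yaw of −0.176. Next I grasp the lid.

Run:
```python
from rig import ctrl
from h import *
import pickle
np.set_printoptions(precision=4,suppress=True)
y=-0.465
ctrl.move_pose([.395,.3259,.10],[np.pi,0,y])
ctrl.move_l([.395,.3259,.018],v=.1)
f0=ctrl.sense()["ft_force"]
g=ctrl.grip(0.0); s=ctrl.sense(); print(s["finger_gap"]*92,f0,s["ft_force"],s["position"])
ctrl.move_l([.395,.3259,.12],v=.12)
ctrl.move_pose([.53,.31,.30],[np.pi,0,y])
s=ctrl.sense(); print(s["finger_gap"]*92,s["time_s"],s["qpos"])
p=ctrl.get_image("wrist"); save(p,"g"); pickle.dump(p,open("g.pkl","wb"))
```

```text
16.266667194957254 [0.17   0.2481 0.2344] [-0.5433  0.2916  0.2333] [0.395  0.3259 0.018 ]
15.787991316772771 14.175 [0.4049 0.4747 1.124  0.0003 1.5465 2.4405]
```

View pics/g.png

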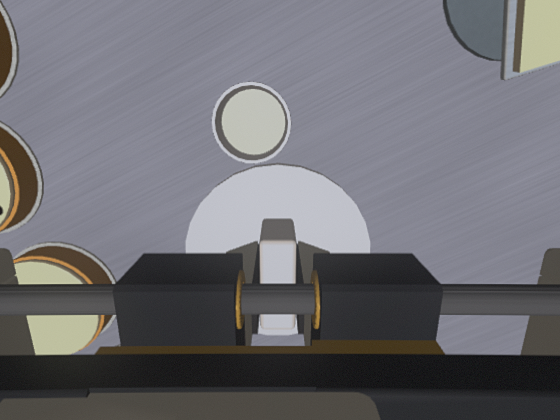

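The lid is held and its front arc is visible (apex ~(278,165)); the tub rim is unobstructed at (252,122).

Run:
```python
from fit import *
from fit import P
P["g"]=pickle.load(open("g.pkl","rb"))
c=P["g"]["color"]
def comp(n,u,v,thr=155):
    return bright(n,(u,v),thr)
m=(P["g"]["color"].min(2)>155).astype(np.uint8)
st=cv2.connectedComponentsWithStats(m)
for i in range(1,st[0]):
    if st[2][i,4]>200:
        k=(st[1]==i).astype(np.uint8); q=max(cv2.findContours(k,0,1)[0],key=cv2.contourArea)[:,0].astype(float); print(st[2][i],q.min(0))
        x,y,w,h,_=st[2][i]
        if 205<x<220:
            for z in (None,.07):
                s=circ([("g",q)],.045,[.595,.31,.07],z); print("tub",s.x,np.abs(s.fun).mean())
        if 180<x<195:
            q=q[(q[:,1]<238)]; 
            for z in (.296,.294):
                s=circ([("g",q)],.049,[.53,.31],z); print("lid",s.x,np.abs(s.fun).mean(),len(q), "tool-x off",(s.x-[.53,.31])@[np.cos(-.465),np.sin(-.465)],(s.x-[.53,.31])@[np.sin(-.465),-np.cos(-.465)])
```

```text
[ 520    0   40   73 2463] [520.   0.]
[  0   4  16  92 305] [0. 4.]
[212  82  79  82 780] [212.  82.]
tub [0.5947 0.3094 0.0666] 0.2667639705662669
tub [0.5946 0.3092] 0.39380928314064506
[ 222   89   63   66 3240] [222.  89.]
[  0 123  42 110 356] [  0. 123.]
[  0 163  10  59 374] [  0. 163.]
[  185   165   186    88 11161] [185. 165.]
lid [0.5292 0.3094] 12.806711535280828 296 tool-x off -0.0004012211934017975 0.0009266167994923377
lid [0.5291 0.3094] 12.826131169388878 296 tool-x off -0.0005881886405192547 0.0009289622898151883
[ 260  241   36   42 1462] [260. 241.]
[ 14 243 101  40 220] [ 14. 243.]
[  15  262   67   22 1065] [ 15. 262.]
[  27  315   70   39 2239] [ 27. 315.]
[258 315  40  20 722] [258. 315.]
```

Run:
```python
from rig import ctrl
from h import *
np.set_printoptions(precision=4,suppress=True)
y=-0.465; X=[.5949,.3092]
ctrl.move_pose([*X,.13],[np.pi,0,y])
ctrl.move_l([*X,.105],v=.08); ctrl.dwell(.15)
b=ctrl.sense()["ft_force"]; print(b,ctrl.sense()["time_s"])
for z in np.arange(.100,.072,-.002):
    ctrl.move_l([*X,z],v=.04); s=ctrl.sense(); f=s["ft_force"]-b
    print(round(z,4),s["position"],f,s["time_s"])
    if abs(f[2])>4: break
```

```text
[ 0.0169 -0.4205 -1.4481] 15.6
0.1 [0.5947 0.3091 0.0996] [-0.9933 -0.1047  1.1728] 15.875
0.098 [0.5948 0.3092 0.0978] [ 0.1809  1.0558 -0.1083] 16.125
0.096 [0.5948 0.3092 0.0958] [-0.1278 -0.7612  0.3578] 16.375
0.094 [0.5948 0.3092 0.0938] [1.2139 0.242  0.7313] 16.625
0.092 [0.5948 0.3092 0.0918] [0.6826 0.5706 0.6918] 16.875
0.09 [0.5948 0.3092 0.0899] [ 0.384  -0.0342  1.0822] 17.125
0.088 [0.5948 0.3092 0.0878] [0.678  0.2603 1.9103] 17.375
0.086 [0.5948 0.3091 0.0858] [0.059  0.588  1.1773] 17.625
0.084 [0.5948 0.3092 0.0838] [0.2628 0.3005 0.8527] 17.875
0.082 [0.5948 0.3092 0.0818] [-0.0973  0.5469  0.5387] 18.125
0.08 [0.5951 0.3093 0.0802] [0.7503 0.0898 1.763 ] 18.375
0.078 [0.5952 0.3093 0.0801] [-3.9188 -1.6169 11.6317] 18.625
```

The plug went in freely and seated at the expected height (TCP 0.080). Now I press harder, hold, release and look.

Run:
```python
from rig import ctrl
from h import *
import pickle
np.set_printoptions(precision=4,suppress=True)
X=[.5949,.3092]
ctrl.move_l([*X,.0762],v=.04)
for _ in range(3):
    ctrl.dwell(.2); s=ctrl.sense(); print(s["position"],s["ft_force"],s["finger_gap"]*92)
ctrl.move_l([*X,.080],v=.04)
ctrl.dwell(.1); s=ctrl.sense(); print(s["position"],s["ft_force"])
ctrl.grip(.6); print(ctrl.sense()["finger_gap"]*92)
ctrl.move_l([*X,.16],v=.15)
ctrl.move_pose([.53,.31,.27],[np.pi,0,-.465])
p=ctrl.get_image("wrist"); save(p,"i"); pickle.dump(p,open("i.pkl","wb")); print(ctrl.sense()["time_s"])
```

```text
[0.5952 0.3093 0.0801] [-6.5692 -3.744  20.0427] 15.307032675107099
[0.5952 0.3093 0.0801] [-6.6466 -3.7671 20.4324] 15.892774198660186
[0.5952 0.3093 0.0801] [-8.1165 -3.1967 20.0063] 16.045496443632597
[0.595  0.3092 0.0801] [-1.2418  0.2433  5.2735]
54.97736133572339
21.9417
```

View pics/i.png

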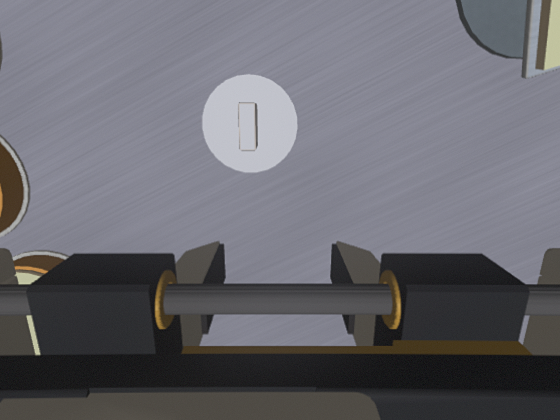

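Lid is flat and centred on the tub at (250,123), and the rim is no longer visible. Next the smoother. I'll check the IK for the plaque pose first.

```bash
cat > pl.py <<'E'
from h import *
c=np.array([0.5882,-0.0373,0.1373]); Rp=R.from_euler('ZY',[-0.1763,-0.2207]); n=Rp.as_matrix()[:,2]
def tool(psi): return (Rp*R.from_euler('z',psi)*R.from_euler('x',np.pi)).as_euler('xyz')
E
python3 - <<'E'
from fit import *
P["i"]=pickle.load(open("i.pkl","rb"))
q=bright("i",(225,123)); s=circ([("i",q)],.049,[.595,.31],.076); print("lid seated",s.x,np.abs(s.fun).mean(),circ([("i",q)],.049,[.595,.31,.076]).x)
E
python3 - <<'E'
from rig import ctrl
from pl import *
np.set_printoptions(precision=3,suppress=True)
print(ctrl.solve_ik([.4634,-.3252,.011],[np.pi,0,-.561]))
for psi in (-.6,-.3,0,.3,.6):
    print(psi,tool(psi),ctrl.solve_ik(c+n*.011,tool(psi)),ctrl.solve_ik(c+n*.08,tool(psi)))
x,y=.4634,-.3252
ctrl.move_pose([.53,.15,.30],[np.pi,0,-.5])
ctrl.move_pose([x,y,.12],[np.pi,0,-.561])
ctrl.grip(1.0)
ctrl.move_l([x,y,.011],v=.1)
ctrl.grip(0.0); s=ctrl.sense(); print(s["finger_gap"]*92,s["position"],s["ft_force"])
ctrl.move_l([x,y,.15],v=.12)
s=ctrl.sense(); print(s["finger_gap"]*92,s["time_s"],s["qpos"])
p=ctrl.get_image("wrist"); save(p,"j")
E
```

```text
lid seated [0.5955 0.3085] 0.2696548720385342 [0.5955 0.3085 0.0768]
[-0.747  0.667  1.648 -0.     0.826  1.385]
-0.6 [-3.016 -0.182 -0.788] [-0.196  0.416  1.669  0.006  0.835  2.148] [-0.196  0.319  1.614  0.005  0.988  2.148]
-0.3 [-3.075 -0.211 -0.483] [-0.196  0.416  1.669  0.006  0.835  1.848] [-0.196  0.319  1.614  0.005  0.988  1.848]
0 [ 3.142 -0.221 -0.176] [-0.196  0.416  1.669  0.006  0.835  1.548] [-0.196  0.319  1.614  0.005  0.988  1.548]
0.3 [ 3.075 -0.211  0.131] [-0.196  0.416  1.669  0.006  0.835  1.248] [-0.196  0.319  1.614  0.005  0.988  1.248]
0.6 [ 3.016 -0.182  0.435] [-0.196  0.416  1.669  0.006  0.835  0.948] [-0.196  0.319  1.614  0.005  0.988  0.948]
18.33587282417656 [ 0.463 -0.325  0.011] [-0.479  0.657  0.539]
17.43614242282315 28.95 [-0.747  0.487  1.522 -0.     1.135  1.385]
```

View pics/j.png

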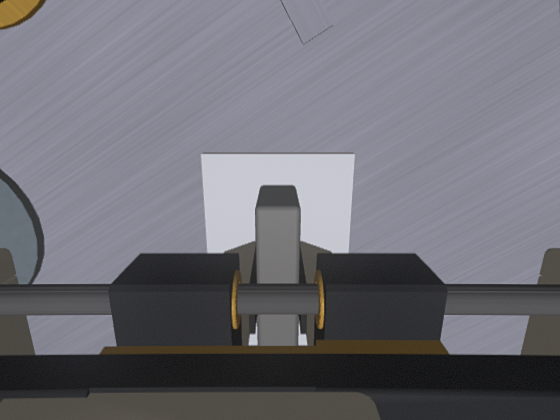

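The smoother is held squarely, with its sole front edge level at row 153. Now up and over the plaque, then down along the normal.

Run:
```python
from rig import ctrl
from pl import *
import pickle
np.set_printoptions(precision=4,suppress=True)
ctrl.move_l([.4634,-.3252,.28],v=.15)
ctrl.move_pose(c+n*.12,tool(0))
ctrl.move_l(c+n*.03,v=.1); ctrl.dwell(.3)
b=np.mean([(ctrl.dwell(.03),ctrl.sense()["ft_force"])[1] for _ in range(4)],0); print(b,n,ctrl.sense()["time_s"])
for d in np.arange(.018,.003,-.0015):
    ctrl.move_l(c+n*d,v=.03); s=ctrl.sense(); f=s["ft_force"]-b
    print(round(d,4),round((s["position"]-c)@n,4),f,round(f@n,2),s["time_s"])
    if f@n>5: break
ctrl.dwell(.3); s=ctrl.sense(); print(s["ft_force"]-b,(s["ft_force"]-b)@n,s["torque"])
pickle.dump((b,d),open("b.pkl","wb"))
p=ctrl.get_image("side"); save(p,"k_s"); p2=ctrl.get_image("wrist"); save(p2,"k_w")
```

```text
[-0.2728  0.0757 -1.8726] [-0.2155  0.0384  0.9757] 32.6833
0.018 0.0178 [ 0.6412 -0.9589  0.8069] 0.61 33.2333
0.0165 0.0165 [-0.5988  0.3877  0.7015] 0.83 33.4833
0.015 0.0149 [0.0551 0.3031 0.1195] 0.12 33.7333
0.0135 0.0134 [ 0.9126 -0.1425 -0.377 ] -0.57 33.9833
0.012 0.0119 [ 0.9189 -0.2258  0.3722] 0.16 34.2333
0.0105 0.0108 [-0.6174 -0.1867  2.6539] 2.72 34.4833
0.009 0.0108 [-7.9985  0.0835 13.9068] 15.3 34.7333
[-8.1031  0.3053 14.5966] 16.000631716197173 [ 0.2036  1.0948 -0.0644]
```

View pics/k_s.png

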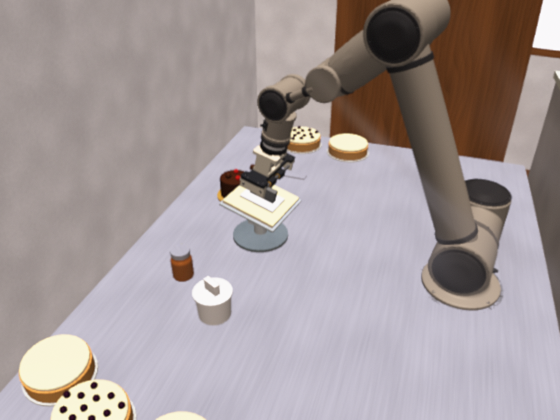

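View pics/k_w.png

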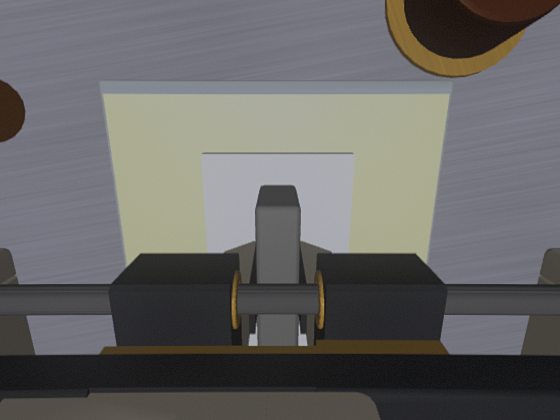

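Run:
```python
from rig import ctrl
from fit2 import *
from pl import c as C0,n as N0,tool
b,d=pickle.load(open("b.pkl","rb"))
s=ctrl.sense(); print("force n",(s["ft_force"]-b)@N0,s["position"]-C0-.0108*N0,R.from_euler('xyz',s["ee_rot"]).inv().__mul__(R.from_euler('xyz',tool(0))).magnitude(),s["finger_gap"]*92)
p=ctrl.get_image("side");T2=ctrl.get_image("top"); save(T2,"k_t"); P["S2"]=p
X=pm([0.5882,-0.0373,0.1373,-0.1763,0.2207])
for nme,q in (("S",S),("S2",p)):
    save(q,"k_"+nme,proj(q,X))
for q in ("smoother_sole","smoother_grip","plaque_face"):
    for v in (p,T2):
        r=ctrl.place_of(q,v); print(q,[(x["point"],x["conf"]) for x in r[:1]])
Rm=R.from_euler('xyz',s["ee_rot"]).as_matrix()
print("expected sole",proj(p,s["position"]+.011*Rm[:,2]),proj(T2,s["position"]+.011*Rm[:,2]))
# stand shift side: ECC style diff on stand's low edge/plate region
g1=cv2.cvtColor(S["color"],cv2.COLOR_RGB2GRAY);g2=cv2.cvtColor(p["color"],cv2.COLOR_RGB2GRAY)
im=np.vstack([cv2.resize(S["color"][165:255,205:315],(440,300)),cv2.resize(p["color"][165:255,205:315],(440,300))])
cv2.imwrite("pics/k_cmp.png",im[:,:,::-1]); print(ctrl.sense()["time_s"])
```

```text
tub [0.5951 0.3093 0.0672] 0.475481610717883
tub [0.5948 0.3092] 0.5905991111756718
tub [0.5947 0.3118 0.0662] 0.1286468731337547
tub [0.5948 0.3097] 0.2923186573419346
lid [0.395  0.326  0.0122] 0.2848958654493642
sole [ 0.4635 -0.3252  0.0054 -0.5615] 0.2143779058217058
sole [ 0.4634 -0.3252  0.0063 -0.5612] 0.22147655260137197
pl2 [197.  35.] [351. 193.] 533
pl3 [272.  27.] [461. 202.] 586
S [217. 168.] [298. 227.] 186
T [234. 171.] [304. 236.] 395
plaque [ 0.5882 -0.0373  0.1373 -0.1763  0.2205] 0.27801579127561515
plaque [ 0.5736 -0.0311  0.1412 -0.1607  0.7649] 3.9152887991073286
plaque [ 0.5881 -0.0373  0.1371 -0.1768  0.226 ] 2.2549599762633115
net pl
force n 16.748746405635057 [ 0.0003 -0.0001  0.    ] 0.0014133967502525861 18.105860698512494
smoother_sole [([264.3, 195.4], 0.84)]
smoother_sole [([272.8, 195.6], 0.68)]
smoother_grip [([264.2, 188.8], 0.87)]
smoother_grip [([151.1, 204.2], 0.43)]
plaque_face [([261.7, 197.6], 0.64)]
plaque_face [([271.0, 201.2], 0.43)]
expected sole [[261.16   198.2738]] [[270.0527 200.5866]]
35.5333
```

View pics/k_cmp.png

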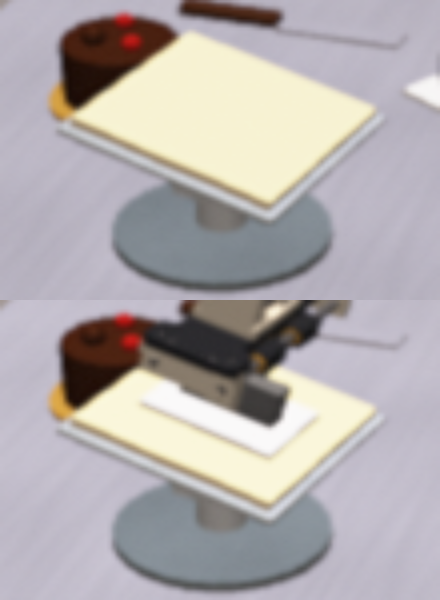

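The stand hasn't moved: its edges are at the same pixels before and after. The sole lies centred and parallel, the push is steady at about 16 N, and the lid is still on the tub. Handing in.

Run:
```python
from rig import ctrl
from pl import *
import pickle
b,d=pickle.load(open("b.pkl","rb"))
ctrl.dwell(.5); s=ctrl.sense(); print((s["ft_force"]-b)@n,abs(s["qvel"]).max(),s["time_s"])
print(ctrl.hand_in())
```

```text
15.973084842518258 0.0010254711105088373 36.0333
the job is handed in; nothing more can be done
None
```

The lid is on the tub, the smoother is held against the plaque, and the job was handed in at 36 s of the 67 s allowed. `hand_in` gives no verdict, so these are my own last checks.

**Lid:**
- It was pressed down with about 20 N for 0.6 s and came to rest at the expected seated height, then was let go.
- The wrist picture afterwards put it at (0.5955, 0.3085), about 1 mm from the tub's measured centre.
- Its flange top was at 0.077 m, against 0.076 m expected.

**Smoother:**
- It is gripped by the handle, with the grasp about 4 mm from the handle's centre. The sole met the plaque within 0.2 mm of where I expected it.
- The tool is within 0.3 mm of the plaque's middle in the sloping plane and 0.0014 rad of parallel.
- The push is steady at about 16 N, with the arm at rest.

**Stand and bystanders:** The stand's edges are at the same pixels before and after. In the last side view the cake and knife also look unmoved, and the jar still stands in its place.

**Disagreements:**
- Single-picture fits put the tub rim 3–7 mm lower than the stated height and the lid 3–4 mm lower. The horizontal positions agreed to about 1 mm, apart from one picture-edge tub fit that was about 2.5 mm off. Contact heights matched the text.
- The networks placed the sole 4–6 pixels from where the arm pose puts it. The final top view gave only a low-confidence hit for the handle, plainly at the tub, so I ignored it.
- The first plaque fit to the side and top pictures failed because the colour separation was poor. With the network masks added to the wrist pictures, the fit agreed with the wrist-only pose.

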